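Dot the next hour on a clock face

TASK

Turn the indexing turntable anticlockwise (seen from above) by its crank post until the first empty pencilled ring after the finished hour dots on the clock face has clicked into place under the forked guide, and let go of it. Then draw the paint marker from its leaning rest, bring it upright with its nose in the fork, and set its sprung nib down inside that ring, touching the face nowhere else, pressing only lightly so that the nib goes part of the way in but not to its stop. Finish while holding it there, upright, gripped and pressing, without lifting or letting go, and leave the glue stick, paint tube and eraser lying where they are.

Things in the scene. Friction and masses are not known exactly. Their poses are not given: they have to be found in the camera images.
- index_stand: indexing turntable fixed to the table: grey cast base, steel wheel (232 mm wide, top 44 mm above the table) on a vertical axis, and a pillar 158 mm from the axis carrying an arm with a forked guide (top 90 mm above the table). Origin on the wheel's axis at table height, z up; pillar and fork lie towards its +y
- guide (a point): point at the clock face's level (54 mm up) under the fork, 70 mm from the axis, where the ring must come to stand; fixed to the stand, axes as the stand's. The aluminium fork plate lies 25 to 32 mm above it: two tines (44 mm over both) round a slot 20 mm wide, centred over this point, closed 11 mm outward of it (+y), open towards the axis, tips 20 mm inward
- wheel_turn (a joint): wheel angle in rad, growing anticlockwise seen from above. A sprung roller drops between 12 pins under the wheel, so it clicks home at every 30 degrees (0, 0.524, 1.047, ...) and is drawn to the nearest stop when let go; about 4 N at the crank post turns it to the next. Starts at 0 or 0.524; at 1.047 the first empty ring is under the fork
- post (a point): centre of the top of the crank post, a round black upright grip fixed on the wheel 104 mm from its axis, going round with it; 40 mm tall, its top 84 mm above the table; head 16 mm, waist 13 mm wide (54 to 72 mm above the table), foot 18 mm. At the start it is on the wheel's near side
- dial: white-painted wooden clock face, 180 mm wide, top 54 mm above the table, clamped on the wheel by a nut at its centre (9 mm high). Twelve hour places on a circle of 70 mm radius: clockwise first five finished dots (filled discs, 18 mm), then seven empty pencilled rings (18 mm). Origin on the axis at table height; turns with the wheel
- mark (a point): centre of the first empty ring (18 mm wide, flat, just clockwise of the last finished dot), on the face's top; turns with the wheel
- marker_rest: wooden foot 86 x 66 x 14 mm, fixed to the table, with a round black socket leaning 25 degrees from vertical towards the foot's -x side (towards the robot at yaw 0); mouth about 50 mm above the table, bore 12 mm wide and 30 mm deep. Origin at the centre of its underside, z up
- paint_marker: paint marker without cap, 137 mm long, 30 g, nose down in the socket, with play leaning about 29 degrees; draw it out 40 mm along its axis. Origin on the barrel's side; own y points from nib to tail, its axis lies at own x 0, z +7.6 mm; nib end at y -72 mm, tail +65 mm. Nose (y -65 to -27) 10 mm thick, barrel 15 mm thick, to be gripped from y -25 to +52 mm
- nib (a joint): how far the sprung nib is pushed into the marker, in m: 0 free, 0.006 fully in against its stop. It starts to move at about 0.9 N and reaches its stop at about 4.5 N (600 N/m)
- nib_tip (a point): end of the marker's nib (5 mm thick, flat), on the marker's axis, 72 mm from the marker's origin along it
- glue_stick_b: glue stick lying on the table, 26 x 92 mm, a bystander; origin under its middle
- tube_blue: paint tube lying on the table, 38 x 112 mm, a bystander; origin under its middle
- eraser: eraser in a card sleeve lying on the table, 21 x 45 x 13 mm, a bystander; origin under its middle

How it is judged:
On the way, in this order (a step that is already met when the one before it is completed fails the run):
1. the first empty ring has clicked into place under the fork, the hand off the wheel (value of joint wheel_turn between 0.9872 and 1.1072 rad and velocity of joint wheel_turn between -0.05 and 0.05 rad/s and contact force between the fingers and wheel below 0.2 N), for 0.2 s.
2. the upright marker is pressed lightly on the ring (value of joint wheel_turn between 0.9872 and 1.1072 rad and value of joint nib between 0.0008 and 0.0054 m and contact force between nib and dial between 0.5 and 6 N and horizontal distance between nib_tip and mark below 0.007 m and angle between paint_marker's own y axis and vertical below 0.16 rad and contact force between the fingers and paint_marker above 1 N), for 1 s.
At the end, for the whole second after the job is handed in: The fingers still grip the marker, upright within 9 degrees; its nib is within 7 mm of the centre of the first empty ring and pushed in 0.8 to 5.4 mm (of 6) at under 6 N; the wheel rests in the stop that puts this ring under the fork (within 0.06 rad) (all of step 2); the arm keeps its last pose, push and grip.
It fails at once if the nib marks the clock face outside the ring (contact force between paint_marker and dial above 0.2 N and horizontal distance between nib_tip and mark above 0.01 m).
It fails at once if the marker is pressed hard on the clock face (over 12 N) (contact force between paint_marker and dial above 12 N).
It fails at once if the glue stick, paint tube or eraser is disturbed (moved more than 30 mm) (distance of any of glue_stick_b, tube_blue, eraser from where it was at the start of the episode above 0.03 m).
It also fails if it takes over 61 s, if anything falls off the work surface, if the arm or the gripper's body presses on something with over 40 N, if the wrist force passes 120 N, or if a joint passes its speed limit or range.

ROBOT

A 6-joint arm with a two-finger parallel gripper is mounted at the origin on a cart in front of the work surface, level with it; the furniture and walls round the work are solid. World frame = base frame: x ahead of the robot, y to its left, z up, the work surface at z = 0. Lengths are in m, angles in rad, forces in N, time in s.
With the tool pointing down it reaches from about 0.375 to 0.975 m from the base axis. Payload 3.8 kg.
Tool frame: the origin (TCP) lies midway between the tips of the shut fingers; the grasp point (between the pads) lies 19 mm behind it; z points along the fingers, y is the line along which they close (so a half turn about z gives the same grasp; the last joint's range is limited). The gripper opens to 88 mm and grips with 3 to 60 N. Pads are 18 mm wide; open, the fingers measure 123 mm over their backs; the gripper's body (75 mm by 187 mm) begins 45 mm behind the grasp point.
Start: joints at [1.095, 0.264, 1.604, -0, 1.274, -0.037], TCP at [0.287, 0.611, 0.206] pointing down, gripper open.
Joint ranges: [-2.63, 2.63], [-0.94, 2.18], [0.31, 2.57], [-1.31, 4.45], [0, 2.66], [-2.55, 2.55]. Speed limits (rad/s): [2.57, 2.57, 3.14, 3.14, 3.14, 3.14].

INTERFACE

Orientations are given as a rotation vector (axis times angle).
In Python, from cell import manip, inverse_kinematics, cams, order gives the robot as it stands. Calls block until the motion is done:
- manip.move_pose(position, orientation): joint-space move of the TCP to a pose.
- manip.move_linear(position, rate=0.15, rot=None): straight line of the TCP; rot=None keeps the orientation; rate is the mean speed in m/s.
- manip.set_joints(angles): joint-space move.
- manip.set_gripper(opening, force=None): finger opening in m; force is the grip in N (None keeps the last); returns when the fingers have stopped.
- manip.dwell(seconds).
- inverse_kinematics(position, orientation): joint angles nearest the present ones, or None.
- manip.state(): the state.
- cams.capture(name): name is "side" or "top" or "wrist"; returns a dict with "image" (384x512x3 uint8, blue, green, red), "z_map" (384x512 float32, m along the optical axis (not along the pixel's ray), 0 where there is no reading), "intrinsics" (3x3 intrinsics, pixels), "position" and "orientation" of the camera in the world; the wrist camera has in their place "T_tool_cam" (4x4, takes a point from camera to tool coordinates, whose origin is the TCP and whose axes are the flange's). Camera axes: x right, y down, z forward; pixel columns grow to the right and rows downward; lengths in m; the calibration is good to about 2 mm. A picture is of the moment at which its call begins: read the wrist's pose just before it.
A pose or a line that the arm cannot do raises manip.IKError and nothing moves.
- order.close_job(): hands the job in; it is judged then, once.
The state is a dict: "clock": time; "joint_pos": joint angles; "joint_velocities": joint speeds; "tau": joint torques, N m; "tool_pos": TCP position; "tcp_rot": TCP orientation; "contact_force": force on the tool from outside, world axes, zero at the start; "moment": the same for the moment, N m; "gripper_width": finger opening in m; "grasp_force": force on a finger pad.
Only numpy, scipy, OpenCV 4.12 (cv2) and the standard library are available. Lean on these libraries where they do the work, as an engineer would, in place of code of your own. Each camera call takes 0.05 s, during which the arm holds its last target. There are 200 camera calls.

## Working session

There is one attempt and no reset: what is moved stays moved. The work goes in short steps, each a Python script; the robot and the scene stay as the last script left them, time stands still between calls to the robot, and variables do not carry over. Pictures are saved under pics/ and viewed, at most 10 in all, crops included, and the job is handed in when it is done.

```bash
ls; mkdir -p pics
python3 - <<'E'
from cell import manip,cams
import cv2,numpy as np,pickle
s=manip.state();print(s['clock'],s['tool_pos'],s['tcp_rot'],s['contact_force'])
d={}
for n in('top','side'):
    c=cams.capture(n);d[n]=c;cv2.imwrite(f'pics/{n}0.png',c['image']);print(n,c['position'],c['orientation'],c['intrinsics'].tolist())
pickle.dump(d,open('cap0.pkl','wb'))
E
```

```text
pics
0.0 [0.28639767 0.61038334 0.20423687] [-0.68351779 -3.06577555  0.00326918] [-0.1345423   0.04799645 -0.88874371]
top [ 0.38946283 -0.07083403  1.0398728 ] [-2.27654673  1.91248059 -0.19272028] [[400.8301478501971, 0.0, 246.1748068764091], [0.0, 400.8301478501971, 190.67148090942757], [0.0, 0.0, 1.0]]
side [ 0.35080383 -0.85663767  0.41139675] [-1.92799521  0.26580668 -0.18059189] [[386.5756466945748, 0.0, 252.03821408371408], [0.0, 386.5756466945748, 188.16974537311924], [0.0, 0.0, 1.0]]
```

View pics/top0.png

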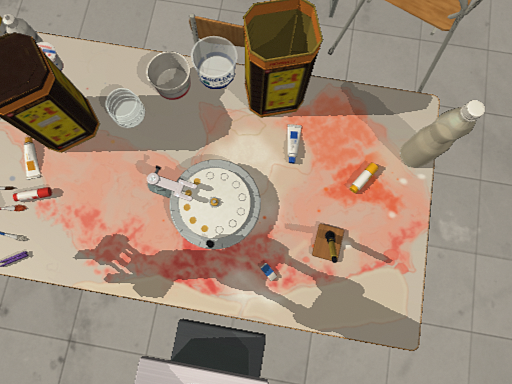

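View pics/side0.png

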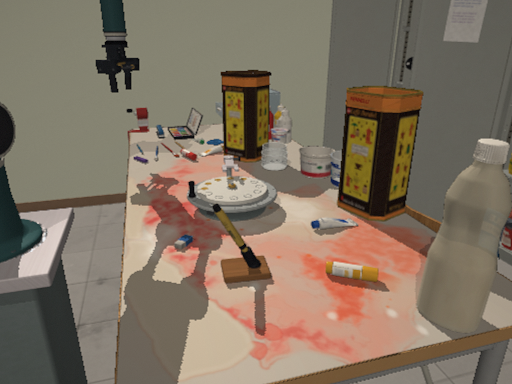

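The top view shows the turntable at about (213,203), its post at (210,243), the pillar at (155,182) and the marker rest at (330,242). The side view shows the marker leaning from (250,260) to (217,208).

```bash
cat > h.py <<'E'
import numpy as np,cv2
from scipy.spatial.transform import Rotation as R
def ray(c,uv):
    d=R.from_rotvec(c['orientation']).apply(np.r_[np.linalg.inv(c['intrinsics'])@np.r_[uv,1.]])
    return np.array(c['position']),d
def onz(c,uv,z):
    o,d=ray(c,uv);return o+d*(z-o[2])/d[2]
def proj(c,P):
    p=R.from_rotvec(c['orientation']).inv().apply(np.asarray(P)-c['position']);q=c['intrinsics']@p;return q[:2]/q[2]
def cloud(c):
    z=c['z_map'];v,u=np.mgrid[:z.shape[0],:z.shape[1]]
    d=np.stack([u,v,np.ones_like(u)],-1)@np.linalg.inv(c['intrinsics']).T*z[...,None]
    return R.from_rotvec(c['orientation']).apply(d.reshape(-1,3)).reshape(z.shape+(3,))+c['position']
def cross(c1,u1,c2,u2):
    a,d=ray(c1,u1);b,e=ray(c2,u2)
    t=np.linalg.lstsq(np.c_[d,-e],b-a,rcond=None)[0]
    p,q=a+d*t[0],b+e*t[1];return (p+q)/2,np.linalg.norm(p-q)
E
python3 - <<'E'
import pickle;from h import *
d=pickle.load(open('cap0.pkl','rb'));t,s=d['top'],d['side']
P=cloud(t)
def crop(c,x,y,w,h,k): return cv2.resize(c['image'][y:y+h,x:x+w],None,fx=k,fy=k,interpolation=cv2.INTER_CUBIC)
a=crop(t,140,150,128,108,4);b=crop(t,300,215,72,54,4);e=crop(s,190,190,96,96,4)
out=np.zeros((108*4+0,800,3),np.uint8);out[:432,:512]=a;out[:216,512:800]=b
cv2.imwrite('pics/c1.png',out);cv2.imwrite('pics/c2.png',crop(s,180,140,110,145,4))
# dial: white disc
hsv=cv2.cvtColor(t['image'],cv2.COLOR_BGR2HSV)
m=((abs(P[...,2]-.054)<.006)&(hsv[...,1]<60)&(hsv[...,2]>140)).astype(np.uint8)
m[:150]=0;m[260:]=0;m[:,:160]=0;m[:,270:]=0
c=max(cv2.findContours(m,0,1)[0],key=cv2.contourArea);hull=cv2.convexHull(c)
X=np.array([onz(t,p[0],.054)[:2] for p in hull]);print('dial',cv2.minEnclosingCircle(X.astype(np.float32)),cv2.fitEllipse((X*1000).astype(np.float32)))
m=(abs(P[...,2]-.084)<.012);
for v,u in [(243,210),(180,155),(180,180)]: print(u,v,P[v,u])
for (x,y,w,h) in[(310,220,40,45),(205,236,12,14)]:
    q=P[y:y+h,x:x+w];print(np.round(q[::3,::3,2]*1000).astype(int))
E
```

```text
dial ((0.5507329106330872, 0.0439118966460228), 0.09246162325143814) ((550.6041870117188, 43.4874267578125), (177.1776123046875, 180.17774963378906), 70.28186798095703)
210 243 [0.44692734 0.03181128 0.08242966]
155 180 [0.57323682 0.1923192  0.09028896]
180 180 [0.58437926 0.13292218 0.0870479 ]
[[  1  -4  -1   0   0   2   1  -3  -2  -6  -3   0   3   0]
 [ -2  -2  -1  -2   0   1   3   0   1  -1   2  -4   2  -1]
 [  1  -1  -1  13  14  14  13  15   1   3   0   2   2   0]
 [ -1   1   2  12  16  12  11  12  18  14  17  13   1  -3]
 [  3  -1   0  15  17  12  21  19  12  15  18  12  -3  -2]
 [  3   0  -1  17  13  16  36  43  21  19  14  11   2   1]
 [  1  -1  12  16  13  18  49  49  49  18  18   1   1   1]
 [  0  -1  14  14  15  11  45  67  59  17  17  -2   0   3]
 [ -1   2  18  15  15  15  15  83  78  15  15   1  -1   0]
 [ -3  -1  14  19  15  14  16  93  98  16  12   0   0  -2]
 [  0   7  14  13  14  15  14 111 114  18   1   1   2  -3]
 [  1  14  16  15  14  12  12 124 127  15   0   2  -3   3]
 [  3   3  13  12  15  14  13 132 138 132  -1  -2   1   2]
 [  2  -2  -3   1  -2   0  12  14 141 142  -1   1   2  -2]
 [  3  -2  -3  -2  -1   0  -2  -1 138   3   0  -3   2  -2]]
[[52 56 54 53]
 [45 47 45 44]
 [44 83 85 42]
 [39 81 83 44]
 [-2 42 40 44]]
```

View pics/c1.png

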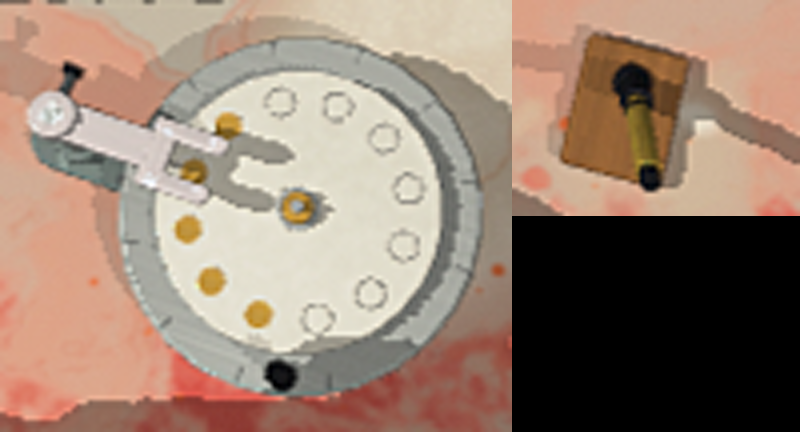

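View pics/c2.png

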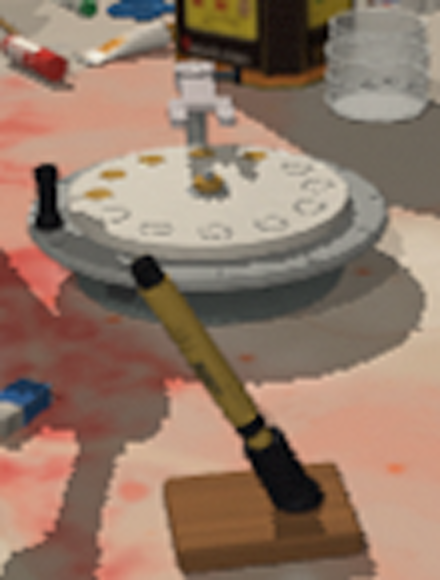

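The first picture has five orange dots clockwise from the near side. The first empty ring is at crop (281,100), two steps from the fork, and the post is on the near side at (281,375). The second shows the marker's tail at about (148,262) and its socket at about (280,460).

Run:
```python
import pickle,json;from h import *
from scipy.optimize import least_squares
d=pickle.load(open('cap0.pkl','rb'));t,s=d['top'],d['side']
P=cloud(t);Q=cloud(s)
hsv=cv2.cvtColor(t['image'],cv2.COLOR_BGR2HSV)
m=((hsv[...,0]>10)&(hsv[...,0]<30)&(hsv[...,1]>110)).astype(np.uint8)
m[:178]=0;m[235:]=0;m[:,:183]=0;m[:,225:]=0
n,l,st,ce=cv2.connectedComponentsWithStats(m)
D=[]
for i in range(1,n):
    if st[i,4]>8: p=onz(t,ce[i],.054);print(ce[i],st[i,4],p[:2]);D.append((p[:2],ce[i],st[i,4]))
C0=np.array([.5507,.0437])
D=[x for x in D if 0.055<np.linalg.norm(x[0]-C0)<.085]
X=np.array([x[0] for x in D]);an=np.arctan2(*(X-C0).T[::-1]);k=np.round((an-an[0])/(np.pi/6))
f=lambda q:(q[:2]+.07*np.c_[np.cos(q[2]+k*np.pi/6),np.sin(q[2]+k*np.pi/6)]-X).ravel()
r=least_squares(f,[*C0,an[0]]);print('dotfit',r.x[:2],np.degrees(r.x[2]+k*np.pi/6),'res',np.round(r.fun*1000,1))
# post, fork, pillar from height masks
def box(M,x0,x1,y0,y1,z0,z1): return (M[...,0]>x0)&(M[...,0]<x1)&(M[...,1]>y0)&(M[...,1]<y1)&(M[...,2]>z0)&(M[...,2]<z1)
a=box(P,.42,.48,0,.07,.07,.1);vu=np.argwhere(a).mean(0);print('post',a.sum(),onz(t,vu[::-1],.084))
a=box(P,.52,.66,.09,.24,.07,.11);pts=P[a][:,:2];mu=pts.mean(0);u=np.linalg.svd(pts-mu)[2][0];print('arm',a.sum(),mu,np.degrees(np.arctan2(u[1],u[0])))
# marker axis = intersection of two planes
def plane(c,M):
    b=box(M,.33,.48,-.32,-.15,.068,.17)
    b=cv2.morphologyEx(b.astype(np.uint8),cv2.MORPH_OPEN,np.ones((3,3)))
    vu=np.argwhere(b)[:,::-1].astype(np.float32);L=cv2.fitLine(vu,cv2.DIST_HUBER,0,.01,.01).ravel()
    e=(vu-L[2:])@L[:2];print('mask',len(vu),L,e.min(),e.max())
    o,d1=ray(c,L[2:]);_,d2=ray(c,L[2:]+50*L[:2]);nn=np.cross(d1,d2);nn/=np.linalg.norm(nn)
    return o,nn,L,e
o1,n1,L1,e1=plane(t,P);o2,n2,L2,e2=plane(s,Q)
ax=np.cross(n1,n2);ax/=np.linalg.norm(ax);ax*=np.sign(ax[2])
A=np.linalg.lstsq(np.array([n1,n2,ax]),np.array([n1@o1,n2@o2,ax@[.4,-.23,.1]]),rcond=None)[0]
print('axis',ax,'tilt',np.degrees(np.arccos(ax[2])),'point',A,'at z=.05',A+ax*(.05-A[2])/ax[2])
def onaxis(c,uv):
    o,dd=ray(c,uv);tt=np.linalg.lstsq(np.c_[ax,-dd],o-A,rcond=None)[0];return A+ax*tt[0]
for c,L,e in((t,L1,e1),(s,L2,e2)):
  print('ends',onaxis(c,L[2:]+L[:2]*e.min()),onaxis(c,L[2:]+L[:2]*e.max()))
for q in (.06,.09,.12,.14): X=A+ax*(q-A[2])/ax[2];print(X,proj(t,X),proj(s,X))
```

```text
[196.57575758 181.06060606] 33 [0.59564778 0.09810297]
[188.20689655 192.51724138] 29 [0.56303813 0.11297573]
[214.05555556 201.63888889] 36 [0.55135005 0.04454912]
[186.47058824 206.85294118] 34 [0.52652629 0.10985659]
[192.31428571 219.91428571] 35 [0.49690309 0.08891961]
[204.11428571 228.11428571] 35 [0.48197249 0.05615269]
dotfit [0.5508738  0.04417194] [ 50.21736356  80.21736356 110.21736356 140.21736356 170.21736356] res [ 0.  -0.1 -0.3  0.2  0.2  0.   0.2  0.  -0.1 -0.1]
post 35 [0.44729197 0.03332188 0.084     ]
arm 584 [0.57080618 0.15383269] -103.14042783018039
mask 80 [2.1992511e-01 9.7551674e-01 3.3360168e+02 2.5567676e+02] -6.329873 6.475953
mask 238 [  0.49628565   0.8681593  222.8742     217.76562   ] -15.858611 17.25858
axis [-0.42308451  0.05045247  0.9046845 ] tilt 25.219175938436486 point [ 0.46097686 -0.25284241  0.1297903 ] at z=.05 [ 0.49829157 -0.25729216  0.05      ]
ends [ 0.48150932 -0.25529089  0.08588561] [ 0.44920279 -0.25143836  0.15496687]
ends [ 0.45396105 -0.25200578  0.14479225] [ 0.48100272 -0.25523048  0.08696888]
[ 0.49361498 -0.25673448  0.06      ] [331.26463528 245.3103511 ] [238.70645426 245.46118632]
[ 0.47958518 -0.25506144  0.09      ] [332.36491522 250.19084267] [230.60732059 231.29326417]
[ 0.46555539 -0.2533884   0.12      ] [333.54303299 255.41659806] [222.19886269 216.58423703]
[ 0.4562022  -0.25227304  0.14      ] [334.37586549 259.11077794] [216.4125135  206.46209949]
```

```bash
cat >> h.py <<'E'
C=np.array([.5509,.0442]);FK=np.radians(80.2);G=C+.07*np.array([np.cos(FK),np.sin(FK)])
def rv(z,y):
    z=np.array(z,float);z/=np.linalg.norm(z);y=np.array(y,float);y-=z*(y@z);y/=np.linalg.norm(y)
    return R.from_matrix(np.c_[np.cross(y,z),y,z]).as_rotvec()
def postpose(deg,sg,z,r=.104):
    a=np.radians(deg);return np.r_[C+r*np.array([np.cos(a),np.sin(a)]),z],rv([0,0,-1],[-sg*np.sin(a),sg*np.cos(a),0])
E
python3 - <<'E'
import pickle;from h import *
from cell import manip,inverse_kinematics as ik
d=pickle.load(open('cap0.pkl','rb'));t,s=d['top'],d['side']
P=cloud(t);Q=cloud(s)
def plane(c,M,z0):
    b=(abs(M[...,0]-.47)<.06)&(abs(M[...,1]+.255)<.05)&(M[...,2]>z0)
    b=cv2.morphologyEx(b.astype(np.uint8),cv2.MORPH_OPEN,np.ones((3,3)))
    vu=np.argwhere(b)[:,::-1].astype(np.float32);L=cv2.fitLine(vu,cv2.DIST_HUBER,0,.01,.01).ravel()
    e=(vu-L[2:])@L[:2];print('mask',len(vu),L,e.min(),e.max(),abs((vu-L[2:])@[-L[1],L[0]]).max())
    o,d1=ray(c,L[2:]);_,d2=ray(c,L[2:]+50*L[:2]);nn=np.cross(d1,d2);return o,nn/np.linalg.norm(nn),L,e
o1,n1,L1,e1=plane(t,P,.07);o2,n2,L2,e2=plane(s,Q,.07)
ax=np.cross(n1,n2);ax/=np.linalg.norm(ax);ax*=np.sign(ax[2])
A=np.linalg.solve(np.array([n1,n2,ax]),np.array([n1@o1,n2@o2,ax@[.46,-.253,.13]]))
print('axis',ax,np.degrees(np.arccos(ax[2])),'pt',A)
def onaxis(c,uv):
    o,dd=ray(c,uv);return A+ax*np.linalg.lstsq(np.c_[ax,-dd],o-A,rcond=None)[0][0]
for c,L,e in((t,L1,e1),(s,L2,e2)): print('ends',onaxis(c,L[2:]+L[:2]*e.min()),onaxis(c,L[2:]+L[:2]*e.max()))
np.savez('mk.npz',A=A,ax=ax)
for sg in(1,-1):
    for dg in(186,216,246,250): print(sg,dg,np.round(ik(*postpose(dg,sg,.054)),2))
    for z,p in((-ax,A+.03*ax),([0,0,-1],np.r_[G,.14])):
        q=ik(p,rv(z,[0,sg,0]));print('mk',sg,None if q is None else np.round(q,2))
E
```

```text
mask 128 [1.6455445e-01 9.8636800e-01 3.3298950e+02 2.5194131e+02] -10.133176 10.252401 3.2879522
mask 362 [  0.57122993   0.82079005 226.98969    223.04752   ] -22.482878 22.488771 4.4288898
axis [-0.49444536  0.04295257  0.8681468 ] 29.756005880833055 pt [ 0.46025656 -0.25280332  0.13013639]
ends [ 0.50207469 -0.25643607  0.05671215] [ 0.4493235  -0.25185357  0.14933267]
ends [ 0.45241361 -0.25212201  0.14390705] [ 0.49602481 -0.25591052  0.06733453]
1 186 [ 0.02 -0.01  2.22 -0.    0.94  1.48]
1 216 [-0.09  0.02  2.18 -0.    0.94  0.85]
1 246 [-0.15  0.1   2.09 -0.    0.94  0.27]
1 250 [-0.15  0.12  2.08 -0.    0.94  0.2 ]
mk 1 None
mk 1 [ 0.16  0.12  1.89 -0.    1.12 -1.42]
-1 186 [ 0.02 -0.01  2.22 -0.    0.94 -1.66]
-1 216 [-0.09  0.02  2.18 -0.    0.94 -2.29]Traceback (most recent call last):
  File "<stdin>", line 20, in <module>
    return _wrapfunc(a, 'round', decimals=decimals, out=out)
    return _wrapit(obj, method, *args, **kwds)
    result = getattr(arr, method)(*args, **kwds)
TypeError: unsupported operand type(s) for *: 'NoneType' and 'float'
```

Run:
```python
from h import *
from cell import inverse_kinematics as ik
k=np.load('mk.npz');A,ax=k['A'],k['ax']
T=A+ax*(.147-A[2])/ax[2]; h=np.cross([0,0,1],ax)
for lab,dd in(('grasp',0),('drawn',.05),('appr',.09)):
  for tilt in(0,10,15,20,25,30):
    gp=T-.035*ax+dd*ax
    z=R.from_rotvec(h/np.linalg.norm(h)*np.radians(tilt)).apply([0,0,-1])
    if z@ax>-.8: z=-z
    if tilt and z[0]<0: z=R.from_rotvec(-h/np.linalg.norm(h)*np.radians(tilt)).apply([0,0,-1])
    for sg in(1,-1):
        q=ik(gp+.019*z,rv(z,sg*h));print(lab,tilt,sg,np.round(z,2),None if q is None else np.round(q,2))
```

```text
grasp 0 1 [ 0.  0. -1.] [-0.54  0.09  2.02 -0.    1.03  1.11]
grasp 0 -1 [ 0.  0. -1.] [-0.54  0.09  2.02  0.    1.03 -2.03]
grasp 10 1 [ 0.17 -0.02 -0.98] [-0.6  -0.01  2.13  0.11  0.87  0.99]
grasp 10 -1 [ 0.17 -0.02 -0.98] [-0.6  -0.01  2.13  0.11  0.87 -2.15]
grasp 15 1 [ 0.26 -0.02 -0.97] [-0.63 -0.06  2.19  0.19  0.79  0.9 ]
grasp 15 -1 [ 0.26 -0.02 -0.97] [-0.63 -0.06  2.19  0.19  0.79 -2.24]
grasp 20 1 [ 0.34 -0.03 -0.94] [-0.67 -0.1   2.25  0.29  0.72  0.79]
grasp 20 -1 [ 0.34 -0.03 -0.94] [-0.67 -0.1   2.25  0.29  0.72 -2.35]
grasp 25 1 [ 0.42 -0.04 -0.91] [-0.71 -0.13  2.3   0.42  0.65  0.65]
grasp 25 -1 [ 0.42 -0.04 -0.91] [-0.71 -0.13  2.3   0.42  0.65 -2.49]
grasp 30 1 [ 0.5  -0.04 -0.87] [-0.75 -0.16  2.36  0.58  0.6   0.48]
grasp 30 -1 [ 0.5  -0.04 -0.87] None
drawn 0 1 [ 0.  0. -1.] [-0.56  0.    2.02 -0.    1.12  1.09]
drawn 0 -1 [ 0.  0. -1.] [-0.56  0.    2.02  0.    1.12 -2.05]
drawn 10 1 [ 0.17 -0.02 -0.98] [-0.63 -0.1   2.13  0.11  0.96  0.97]
drawn 10 -1 [ 0.17 -0.02 -0.98] [-0.63 -0.1   2.13  0.11  0.96 -2.17]
drawn 15 1 [ 0.26 -0.02 -0.97] [-0.66 -0.15  2.19
[... 548 characters left out ...]
.  0. -1.] [-0.58 -0.07  2.02  0.    1.19 -2.07]
appr 10 1 [ 0.17 -0.02 -0.98] [-0.65 -0.17  2.13  0.11  1.04  0.96]
appr 10 -1 [ 0.17 -0.02 -0.98] [-0.65 -0.17  2.13  0.11  1.04 -2.18]
appr 15 1 [ 0.26 -0.02 -0.97] [-0.69 -0.23  2.18  0.18  0.98  0.88]
appr 15 -1 [ 0.26 -0.02 -0.97] [-0.69 -0.23  2.18  0.18  0.98 -2.26]
appr 20 1 [ 0.34 -0.03 -0.94] [-0.73 -0.27  2.23  0.26  0.91  0.79]
appr 20 -1 [ 0.34 -0.03 -0.94] [-0.73 -0.27  2.23  0.26  0.91 -2.35]
appr 25 1 [ 0.42 -0.04 -0.91] [-0.78 -0.32  2.29  0.36  0.86  0.68]
appr 25 -1 [ 0.42 -0.04 -0.91] [-0.78 -0.32  2.29  0.36  0.86 -2.46]
appr 30 1 [ 0.5  -0.04 -0.87] [-0.83 -0.35  2.34  0.49  0.81  0.55]
appr 30 -1 [ 0.5  -0.04 -0.87] None
```

Run:
```python
from h import *
from cell import manip
a=186.
manip.set_gripper(.04,15)
p,o=postpose(a,1,.15);manip.move_pose(p,o)
manip.move_linear(postpose(a,1,.054)[0],rate=.1)
manip.set_gripper(.0,12)
s=manip.state();print(s['clock'],s['gripper_width'],s['grasp_force'],s['contact_force'])
for x in np.arange(a+6,a+60.1,6):
    p,o=postpose(x,1,.054);manip.move_linear(p,rate=.06,rot=o)
s=manip.state();print(s['clock'],s['tool_pos'],s['gripper_width'],s['contact_force'])
manip.set_gripper(.04);manip.move_linear(p+[0,0,.1],rate=.15);manip.dwell(.3)
s=manip.state();print(s['clock'])
from cell import cams
import pickle
c=cams.capture('top');pickle.dump(c,open('cap1.pkl','wb'))
cv2.imwrite('pics/c3.png',cv2.resize(c['image'][150:258,140:268],None,fx=4,fy=4,interpolation=cv2.INTER_CUBIC))
```

```text
4.9 0.000747804727095564 0.0 [-1.35556677  0.16805772 -0.2892791 ]
8.2333 [ 0.50814069 -0.05061102  0.05391818] 0.00020672869816986452 [ 0.19024067 -0.03878053 -0.82197367]
10.075
```

View pics/c3.png

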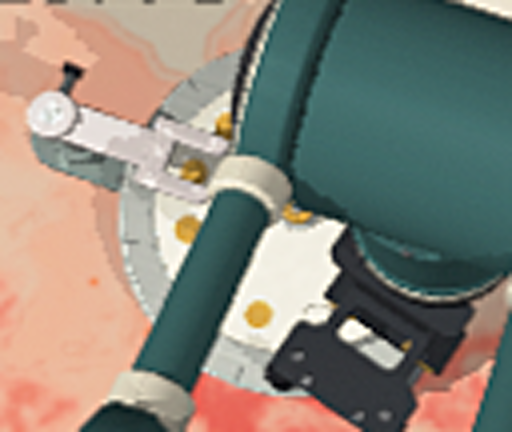

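The dots have not moved, at (228,125), (193,172), (188,230) and (258,315). The fingers closed on nothing and missed the post, so I'll look from the wrist and the side.

Run:
```python
from h import *
from cell import manip,cams
p,o=postpose(186,1,.15);manip.move_pose(p,o)
s=manip.state();print(s['tool_pos'],s['tcp_rot'],o,s['gripper_width'],s['clock'])
w=cams.capture('wrist');c=cams.capture('side')
print(np.round(w['T_tool_cam'],3).tolist(),w['intrinsics'].tolist())
im=np.hstack([cv2.resize(w['image'],(400,300)),cv2.resize(c['image'][100:250,120:320],(400,300),interpolation=cv2.INTER_CUBIC)])
cv2.imwrite('pics/c4.png',im)
```

```text
[0.44770546 0.03323946 0.15012303] [3.13713143e+00 1.65809505e-01 6.11255527e-04] [3.13728721 0.16441826 0.        ] 0.0397050590285364 11.2417
[[0.0, -0.962, -0.272, 0.069], [1.0, 0.0, -0.001, -0.0], [0.001, -0.272, 0.962, -0.18], [0.0, 0.0, 0.0, 1.0]] [[269.42437723861167, 0.0, 259.9021772359635], [0.0, 269.42437723861167, 187.68821710150442], [0.0, 0.0, 1.0]]
```

View pics/c4.png

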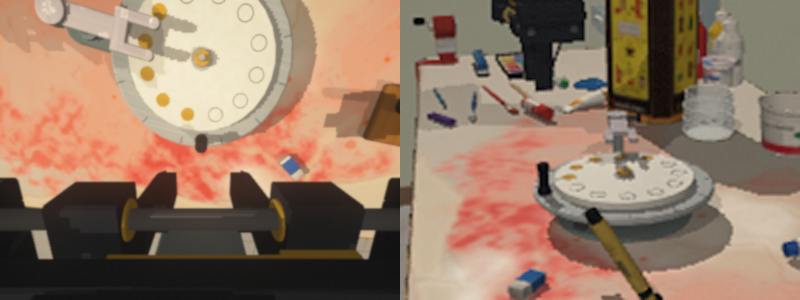

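The wrist view puts the post at (201,143), right in line between the fingers. I'll repeat the descent step by step.

Run:
```python
from h import *
from cell import manip,cams
p,o=postpose(186,1,.056)
manip.move_linear(p,rate=.1)
s=manip.state();print(s['tool_pos'],p,s['gripper_width'],s['contact_force'],s['clock'])
w=cams.capture('wrist')
for g in(.03,.02,.012):
    manip.set_gripper(g,12);s=manip.state();print(g,s['gripper_width'],s['grasp_force'],s['contact_force'],s['clock'])
w2=cams.capture('wrist')
cv2.imwrite('pics/c5.png',np.hstack([cv2.resize(x['image'],(400,300)) for x in(w,w2)]))
```

```text
[0.44818392 0.03333025 0.05663338] [0.44746972 0.03332904 0.056     ] 0.039855738749379706 [ 0.75400219 -0.40407197 -0.16216638] 12.4333
0.03 0.030278752459549127 0.0 [-0.22626519  0.09123537 -0.7027489 ] 12.8417
0.02 0.019968523773502125 0.0 [-0.37486401 -0.24812749 -0.4449272 ] 13.2
0.012 0.012160701761638214 0.0 [-0.39546497 -0.54170414  0.29090891] 13.5333
```

View pics/c5.png

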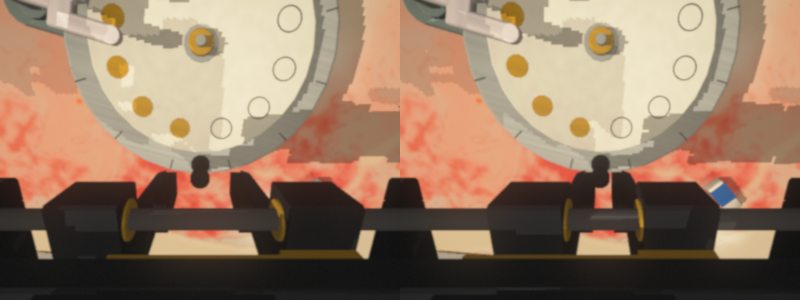

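Both views show the post, with its head at (200,181), standing in front of the finger pads on the wheel side. The fingers really are further out than the TCP suggests. I'll measure them in depth.

Run:
```python
from h import *
from cell import manip,cams
manip.set_gripper(.04)
p,o=postpose(186,1,.16);manip.move_linear(p,rate=.2)
s=manip.state();Rt=R.from_rotvec(s['tcp_rot']);tp=np.array(s['tool_pos']);w=cams.capture('wrist');c=cams.capture('side')
print(s['clock'],tp)
z=w['z_map'];v,u=np.mgrid[:384,:512]
X=np.stack([u,v,np.ones_like(u)],-1)@np.linalg.inv(w['intrinsics']).T*z[...,None]
X=X@w['T_tool_cam'][:3,:3].T+w['T_tool_cam'][:3,3]
Y=Rt.inv().apply((cloud(c)-tp).reshape(-1,3)).reshape(384,512,3)
for n,M,zz in(('wrist',X,z),('side',Y,c['z_map'])):
    for a in np.arange(-.06,.02,.01):
        b=(zz>0)&(abs(M[...,1])<.05)&(abs(M[...,0])<.06)&(M[...,2]>a)&(M[...,2]<a+.01)
        if b.sum()>3: print(n,'z%.2f'%a,b.sum(),'x',np.round(np.percentile(M[b][:,0],[2,50,98])*1000),'y',np.round(np.percentile(M[b][:,1],[2,50,98])*1000))
```

```text
14.8333 [0.44686514 0.03334167 0.15920478]
wrist z-0.06 842 x [-8.  8. 10.] y [-34. -20.  33.]
wrist z-0.05 573 x [-9.  8. 10.] y [-33. -20.  32.]
wrist z-0.04 275 x [-9.  8. 10.] y [-32.  19.  31.]
side z-0.06 62 x [-11.  -4.  10.] y [-30.  34.  38.]
side z-0.05 66 x [-11.  -4.  10.] y [-31.  32.  36.]
side z-0.04 47 x [-11.  -4.  10.] y [-33.  29.  34.]
```

The fingers are centred in x and y, but their visible tips stop about 30 mm short of the reported TCP. That leaves a z offset to pin down.

Run:
```python
from h import *
from cell import manip,cams
s=manip.state();Rt=R.from_rotvec(s['tcp_rot']);tp=np.array(s['tool_pos']);w=cams.capture('wrist');c=cams.capture('side')
z=w['z_map'];v,u=np.mgrid[:384,:512]
X=np.stack([u,v,np.ones_like(u)],-1)@np.linalg.inv(w['intrinsics']).T*z[...,None]
X=X@w['T_tool_cam'][:3,:3].T+w['T_tool_cam'][:3,3]
Y=Rt.inv().apply((cloud(c)-tp).reshape(-1,3)).reshape(384,512,3)
for n,M,zz in(('wrist',X,z),('side',Y,c['z_map'])):
    b=(zz>0)&(abs(M[...,1])<.045)&(abs(M[...,0])<.02)&(M[...,2]>-.08)&(M[...,2]<.01)
    print(n,np.round(np.sort(M[b][:,2])[-12:]*1000,1))
    for a in np.arange(-.16,-.02,.01):
        b=(zz>0)&(abs(M[...,0])<.06)&(abs(M[...,1])<.13)&(M[...,2]>a)&(M[...,2]<a+.01)
        if b.any():print(n,'%.2f'%a,b.sum(),'y',np.round(np.percentile(M[b][:,1],[1,99])*1000),'x',np.round(np.percentile(M[b][:,0],[1,99])*1000))
```

```text
wrist [-33.5 -33.5 -33.4 -33.4 -33.3 -33.3 -33.2 -33.2 -33.  -32.9 -32.9 -32.7]
wrist -0.15 4691 y [-49.  46.] x [19. 23.]
wrist -0.14 20399 y [-53.  51.] x [20. 23.]
wrist -0.13 14314 y [-51.  50.] x [14. 33.]
wrist -0.12 14165 y [-78.  69.] x [ 6. 33.]
wrist -0.11 6689 y [-79.  78.] x [-5. 33.]
wrist -0.10 1136 y [-79.  79.] x [-11.  32.]
wrist -0.09 457 y [-34.  33.] x [-12.  10.]
wrist -0.08 1137 y [-36.  35.] x [-11.  10.]
wrist -0.07 762 y [-36.  35.] x [-3. 10.]
wrist -0.06 847 y [-35.  34.] x [-9. 10.]
wrist -0.05 562 y [-34.  33.] x [-9. 10.]
wrist -0.04 279 y [-33.  31.] x [-10.  10.]
side [-35.4 -35.3 -35.2 -35.  -34.1 -33.8 -33.8 -33.8 -33.7 -33.6 -33.6 -33.5]
side -0.16 113 y [-39.  18.] x [-20.  22.]
side -0.15 225 y [-89.  93.] x [-32.  31.]
side -0.14 278 y [-80.  96.] x [-35.  32.]
side -0.13 216 y [-88.  94.] x [-34.  34.]
side -0.12 240 y [-80.  88.] x [-35.  33.]
side -0.11 203 y [-81.  88.] x [-34.  33.]
side -0.10 43 y [-77.  88.] x [-33.  32.]
side -0.09 35 y [34. 41.] x [-11.   9.]
side -0.08 61 y [-32.  40.] x [-11.   9.]
side -0.07 67 y [-36.  39.] x [-11.   9.]
side -0.06 63 y [-30.  38.] x [-11.   9.]
side -0.05 64 y [-31.  36.] x [-11.  10.]
side -0.04 39 y [-31.  36.] x [-10.   9.]
```

The body starts at about −97 mm and the tips end at −33 mm, so the real tips lie 33 mm short of the reported TCP. I'll correct for that from here on.

Run:
```python
from h import *
from cell import manip,cams
D=.033;a=186.;zc=.054-D
manip.move_linear(postpose(a,1,zc)[0],rate=.12)
s=manip.state();print(s['tool_pos'],s['contact_force'])
manip.set_gripper(.0,12)
s=manip.state();print(s['clock'],s['gripper_width'],s['grasp_force'],s['contact_force'])
if s['gripper_width']<.008: raise SystemExit('missed')
for x in np.arange(a+10,a+60.1,10):
    p,o=postpose(x,1,zc);manip.move_linear(p,rate=.08,rot=o)
s=manip.state();print(s['clock'],s['tool_pos'],p,s['gripper_width'],s['contact_force'])
manip.set_gripper(.04);manip.move_linear(p+[0,0,.1],rate=.2)
print(manip.state()['clock'])
```

```text
[0.44830461 0.03335745 0.02171786] [-0.02081646 -0.06376445  0.00098731]
16.8583 0.013525387494768098 11.608494737897956 [-1.04438424  7.60309725  3.02911553]
19.1083 [ 0.50801349 -0.0487545   0.02124477] [ 0.50859939 -0.05080873  0.021     ] 0.013175224803678779 [0.26356807 7.30071958 5.07499277]
20.325
```

Run:
```python
from h import *
from cell import manip,cams
k=np.load('mk.npz');A,ax=k['A'],k['ax'];h=np.cross([0,0,1],ax);o=rv(-ax,h)
T=A+ax*(.147-A[2])/ax[2];p=T-.035*ax-.052*ax
manip.move_pose(p+.09*ax,o)
c=cams.capture('top');print(manip.state()['clock'])
hsv=cv2.cvtColor(c['image'],cv2.COLOR_BGR2HSV)
m=((hsv[...,0]>10)&(hsv[...,0]<30)&(hsv[...,1]>110)).astype(np.uint8);m[:170]=0;m[240:]=0;m[:,:180]=0;m[:,245:]=0
n,l,st,ce=cv2.connectedComponentsWithStats(m)
for i in range(1,n):
    if st[i,4]>8:
        q=onz(c,ce[i],.054)[:2]-C;print(st[i,4],np.hypot(*q),np.degrees(np.arctan2(q[1],q[0])))
manip.move_linear(p,rate=.12)
s=manip.state();print(s['clock'],s['tool_pos']-p,s['contact_force'])
manip.set_gripper(0,30)
s=manip.state();print(s['clock'],s['gripper_width'],s['grasp_force'],s['contact_force'])
if s['gripper_width']>.011:
    manip.move_linear(p+.06*ax,rate=.1);s=manip.state();print(s['clock'],s['gripper_width'],s['grasp_force'],s['contact_force'])
c=cams.capture('side');cv2.imwrite('pics/c6.png',cv2.resize(c['image'][90:290,150:350],None,fx=3,fy=3,interpolation=cv2.INTER_CUBIC))
```

```text
21.25
36 0.0005695827325755586 37.80213062185797
34 0.07003474273135825 110.36644650705006
36 0.07012197192320366 140.44176186662588
35 0.07007194891760449 -129.77622618959836
35 0.06995618629715282 170.16219492322128
34 0.0701277280612434 -159.95396225834932
22.15 [0.00044867 0.00014037 0.00036345] [ 0.02908508  0.28594276 -0.3997476 ]
22.65 0.014412296504411597 29.999702017230447 [-2.11028343  2.18504417  3.9604304 ]
23.4 0.014613467369400114 29.999177408753894 [ 0.40124624  0.43345019 -0.25144018]
```

View pics/c6.png

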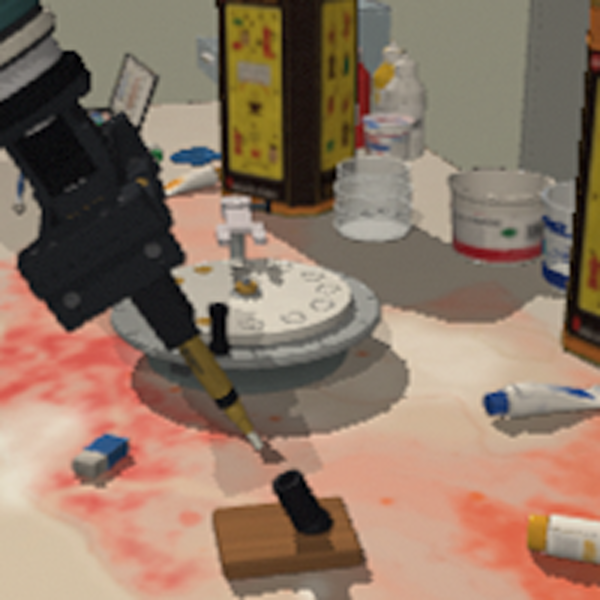

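The side view shows the marker drawn free and held in line with the fingers, its nib at (262,447). The dot angles are now 110°, 140° and so on, so the wheel has clicked home with the ring at 80°. Next I bring the marker upright and measure how it sits in the hand.

```bash
cat >> h.py <<'E'
def measure(manip,cams,save=None):
    s=manip.state();Rt=R.from_rotvec(s['tcp_rot']);tp=np.array(s['tool_pos'])
    w=cams.capture('wrist');c=cams.capture('side');T=w['T_tool_cam']
    w=dict(w);w['position']=tp+Rt.apply(T[:3,3]);w['orientation']=(Rt*R.from_matrix(T[:3,:3])).as_rotvec()
    N=[];tips=[]
    for n,v in(('w',w),('s',c)):
        M=Rt.inv().apply((cloud(v)-tp).reshape(-1,3)).reshape(384,512,3)
        b=(v['z_map']>0)&(abs(M[...,0])<.03)&(abs(M[...,1])<.03)&(M[...,2]>-.026)&(M[...,2]<.062)
        vu=np.argwhere(b)[:,::-1].astype(np.float32);L=cv2.fitLine(vu,cv2.DIST_HUBER,0,.01,.01).ravel()
        o,d1=ray(v,L[2:]);_,d2=ray(v,L[2:]+40*L[:2]);nn=np.cross(d1,d2);nn/=np.linalg.norm(nn)
        N.append((nn,nn@o));e=(vu-L[2:])@L[:2];print(n,len(vu),L,e.min(),e.max(),'zmax',np.sort(M[b][:,2])[-4:])
        if save: 
            im=v['image'].copy();im[b]=(0,255,0);cv2.imwrite(f'pics/{save}{n}.png',im)
        tips+=[(v,L[2:]+L[:2]*x) for x in(e.min(),e.max())]
    ax=np.cross(N[0][0],N[1][0]);ax/=np.linalg.norm(ax);ax*=np.sign(ax[2])
    A=np.linalg.solve(np.array([N[0][0],N[1][0],ax]),[N[0][1],N[1][1],ax@tp])
    at=Rt.inv().apply(ax);print('axis world',ax,'tilt deg',np.degrees(np.arccos(ax[2])),'axis tool',at)
    for v,uv in tips:
        o,dd=ray(v,uv);P=A+ax*np.linalg.lstsq(np.c_[ax,-dd],o-A,rcond=None)[0][0];print('end world',P,'tool',Rt.inv().apply(P-tp))
    return ax,A
E
python3 - <<'E'
from h import *
from cell import manip,cams
k=np.load('mk.npz');h=np.cross([0,0,1],k['ax'])
s=manip.state();p=np.array(s['tool_pos']);p[2]=.19;p[0]=.47
manip.move_pose(p,rv([0,0,-1],h))
print(manip.state()['clock'])
measure(manip,cams,'m')
a=cv2.imread('pics/mw.png');b=cv2.imread('pics/ms.png');cv2.imwrite('pics/c7.png',np.hstack([cv2.resize(a,(400,300)),cv2.resize(b[60:210,130:330],(400,300))]))
E
```

```text
24.075
w 488 [6.3355021e-02 9.9799103e-01 2.5844855e+02 2.0717076e+02] -16.230047 19.523254 zmax [0.05383782 0.0542318  0.05425027 0.05613319]
s 308 [3.2413960e-02 9.9947453e-01 2.2143510e+02 1.8590565e+02] -20.038954 24.132408 zmax [0.05518354 0.05639924 0.05663494 0.05734002]
axis world [-0.00645403 -0.02992571  0.99953129] tilt deg 1.7543138087359065 axis tool [-0.0050348   0.02776152 -0.9996019 ]
end world [ 0.46683184 -0.24881786  0.12581528] tool [-0.0031851  -0.0023854   0.06232451]
end world [ 0.46631334 -0.25122201  0.20611494] tool [-0.00358958 -0.00015511 -0.01798082]
end world [ 0.466273   -0.25140906  0.21236267] tool [-3.62105230e-03  1.84151893e-05 -2.42289985e-02]
end world [ 0.46680169 -0.24895764  0.13048416] tool [-0.00320862 -0.00225572  0.0576553 ]
```

View pics/c7.png

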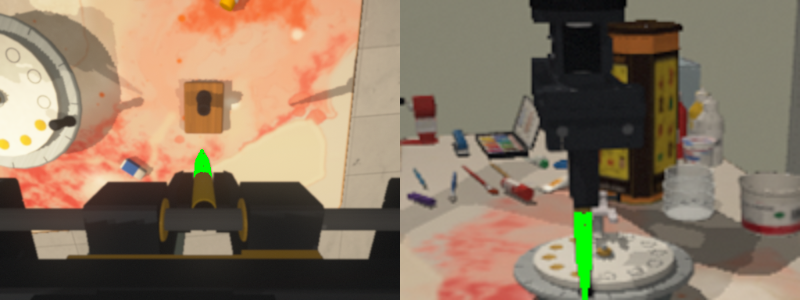

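The green mask covers the marker cleanly in both views, and it stands about 1.8° off vertical with the nib near tool (−3, −2, +57) mm. I'll move over the guide, check again, then lower into the fork.

Run:
```python
from h import *
from cell import manip,cams
s=manip.state();o=np.array(s['tcp_rot']);off=R.from_rotvec(o).apply([-.0032,-.0022,.057])
t=np.r_[G,.133]-off
manip.move_linear([t[0],t[1],.19],rate=.2)
ax,A=measure(manip,cams)
nz=np.array(manip.state()['tool_pos'])[2]-.056
tip=A+ax*(nz-A[2])/ax[2];print('tip',tip,'goal',G,'clock',manip.state()['clock'],manip.state()['contact_force'])
```

```text
w 485 [6.9560647e-02 9.9757773e-01 2.5850000e+02 2.0704228e+02] -16.107765 22.774038 zmax [0.05406519 0.05436302 0.05439006 0.05508006]
s 143 [1.0153910e-02 9.9994844e-01 2.3069814e+02 1.3274152e+02] -12.768256 17.260658 zmax [0.05300596 0.05325332 0.05515518 0.05569448]
axis world [ 0.00458968 -0.02921556  0.9995626 ] tilt deg 1.69470543254705 axis tool [ 0.00699493  0.02893468 -0.99955683]
end world [0.5640711  0.11226785 0.13168405] tool [-0.0019906  -0.00237596  0.05829355]
end world [0.56446526 0.10975888 0.2175246 ] tool [-0.00138989  0.00010889 -0.0275465 ]
end world [0.56445204 0.10984299 0.21464665] tool [-1.41002867e-03  2.55833701e-05 -2.46685651e-02]
end world [0.56408353 0.11218874 0.13439081] tool [-0.00197166 -0.00229761  0.0555868 ]
tip [0.5640817  0.11220042 0.13399128] goal [0.56281466 0.11317855] clock 26.3083 [-0.55523022 -0.24392321 -0.72895289]
```

Run:
```python
from h import *
from cell import manip,cams
p=np.array(manip.state()['tool_pos']);p[:2]+=[-.0006,.0005]
def f(): 
    v=[]
    for _ in range(6): manip.dwell(.03);v.append(manip.state()['contact_force'])
    return np.mean(v,0)
manip.move_linear([*p[:2],.150],rate=.1)
manip.move_linear([*p[:2],.118],rate=.05);f0=f();print('base',f0)
z=.118
while z>.100:
    z-=.001;manip.move_linear([*p[:2],z],rate=.02);d=f()-f0
    s=manip.state();print('%.3f'%z,np.round(d,2),round(s['tool_pos'][2],4),round(s['clock'],1))
    if np.linalg.norm(d)>2.3: break
```

```text
base [-0.20572098 -0.15364782 -0.04540725]
0.117 [-0.11  0.2  -0.23] 0.117 28.3
0.116 [0.12 0.26 0.04] 0.116 28.8
0.115 [ 0.27  0.13 -0.4 ] 0.115 29.2
0.114 [ 0.03  0.39 -0.55] 0.114 29.6
0.113 [ 0.3  -0.15 -0.11] 0.113 30.1
0.112 [ 0.08  0.16 -0.54] 0.112 30.6
0.111 [0.61 0.05 0.84] 0.1112 31.0
0.110 [0.44 0.22 1.27] 0.1101 31.4
0.109 [0.36 0.18 2.  ] 0.1091 31.9
0.108 [0.66 0.36 2.63] 0.1081 32.4
```

Contact came at about 0.1115 m, and the slope matches the 600 N/m nib spring, so it is now about 3 mm in. I'll hold and check the picture.

Run:
```python
from h import *
from cell import manip,cams
manip.dwell(1.0)
w=cams.capture('wrist');c=cams.capture('side');s=manip.state();print(s['clock'],s['contact_force'],s['gripper_width'],s['grasp_force'])
cv2.imwrite('pics/c8.png',np.hstack([cv2.resize(w['image'][60:285,110:410],(400,300),interpolation=cv2.INTER_CUBIC),cv2.resize(c['image'][110:230,170:330],(400,300),interpolation=cv2.INTER_CUBIC)]))
```

```text
33.45 [ 0.15119771 -0.22020011  2.18471485] 0.014778921414256773 29.999640706228092
```

View pics/c8.png

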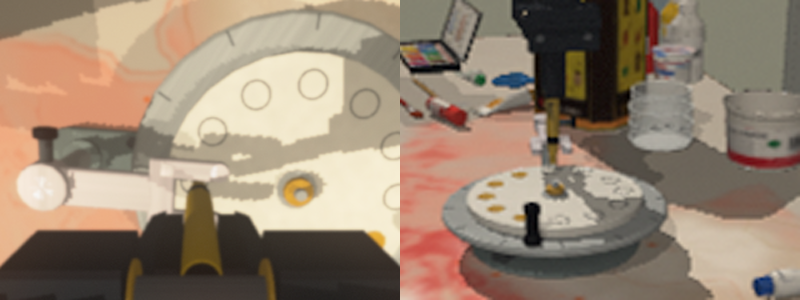

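The wrist view shows the nose in the fork slot at about (195,185), with empty rings following clockwise at (213,131) and (256,95). The side view shows the marker upright at (550,140) in the fork. The press is a steady 2.4 N or so, so I'll hand in.

```bash
python3 -c "
from cell import order
print(order.close_job())"
```

```text
the job is handed in; nothing more can be done
None
```

I handed the job in at about 33 s, with the first empty ring clicked in under the fork and the marker held upright, pressing its nib there at about 2.4 N (roughly 3 mm in); the hand-in returned no verdict, and I did not re-measure the glue stick, tube and eraser, though the arm never went near them.

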